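# Pair up the gears of a four-speed gearbox

## Task

The four washed gears of one gearbox shaft stand in no order on the single-row aluminium rack; the four gears of the other shaft already stand in the back row of the plywood board. Move each washed gear to the empty front row of the board, down flat over the peg directly in front of the gear it runs with: the largest in front of the smallest, the second largest in front of the second smallest, the second smallest in front of the second largest and the smallest in front of the largest. Leave the back-row gears on their pegs.

Things in the scene. Friction and masses are not known exactly. Their poses are not given: they have to be found in the camera images.
- gear_36: loose steel spur gear, the smallest of the four that start on the single-row rack: 16 teeth, 36 mm over the teeth, 16 mm thick, 20 mm bore right through. Origin: centre of its underside, z up; its yaw does not matter. Starts on any peg of the rack. Grip it across the teeth, fingers closing along the row of pegs. Its mate is mate_60.
- gear_44: loose steel spur gear, the second smallest of the four that start on the single-row rack: 20 teeth, 44 mm over the teeth, 16 mm thick, 20 mm bore right through. Origin: centre of its underside, z up; its yaw does not matter. Starts on any peg of the rack. Grip it across the teeth, fingers closing along the row of pegs. Its mate is mate_52.
- gear_52: loose steel spur gear, the second largest of the four that start on the single-row rack: 24 teeth, 52 mm over the teeth, 16 mm thick, 20 mm bore right through. Origin: centre of its underside, z up; its yaw does not matter. Starts on any peg of the rack. Grip it across the teeth, fingers closing along the row of pegs. Its mate is mate_44.
- gear_60: loose steel spur gear, the largest of the four that start on the single-row rack: 28 teeth, 60 mm over the teeth, 16 mm thick, 20 mm bore right through. Origin: centre of its underside, z up; its yaw does not matter. Starts on any peg of the rack. Grip it across the teeth, fingers closing along the row of pegs. Its mate is mate_36.
- mate_36: loose steel spur gear of the other shaft, the smallest of the four already standing in the back row of the board: same shape and size as gear_36 (16 teeth, 36 mm over the teeth, 16 mm thick, 20 mm bore). Origin: centre of its underside. On any back-row peg; it has about 3 mm of play there and is to stay. Its mate is gear_60.
- mate_44: loose steel spur gear of the other shaft, the second smallest of the four already standing in the back row of the board: same shape and size as gear_44 (20 teeth, 44 mm over the teeth, 16 mm thick, 20 mm bore). Origin: centre of its underside. On any back-row peg; it has about 3 mm of play there and is to stay. Its mate is gear_52.
- mate_52: loose steel spur gear of the other shaft, the second largest of the four already standing in the back row of the board: same shape and size as gear_52 (24 teeth, 52 mm over the teeth, 16 mm thick, 20 mm bore). Origin: centre of its underside. On any back-row peg; it has about 3 mm of play there and is to stay. Its mate is gear_44.
- mate_60: loose steel spur gear of the other shaft, the largest of the four already standing in the back row of the board: same shape and size as gear_60 (28 teeth, 60 mm over the teeth, 16 mm thick, 20 mm bore). Origin: centre of its underside. On any back-row peg; it has about 3 mm of play there and is to stay. Its mate is gear_36.
- rack: fixed aluminium drying rack, 64 x 336 mm, beside the board (left or right), turned up to 12 degrees. One row of four upright pegs 14 mm thick, straight for 22 mm above the deck, then tapering to a 4 mm tip at 32 mm, at x = 0, y = -127.5, -42.5, 42.5, 127.5 mm. Origin: centre of the underside; the deck the gears lie on is 18 mm above. x points away from the robot.
- board: fixed plywood board, 132 x 336 mm, turned up to 12 degrees. Two rows of four upright pegs 14 mm thick, straight for 22 mm above the deck, then tapering to a 4 mm tip at 32 mm: front row x = -28 mm (empty at start), back row x = 28 mm (holds the mates), both y = -127.5, -42.5, 42.5, 127.5 mm. Origin: centre of the underside, deck 18 mm above; x points away from the robot.
Mind the look-alikes: they are no part of the job. What is shaped like the gear_60 but pink is not meant. Leave any red look-alike of the gear_36 alone.

How it is judged:
By the outcome, as a careful person would: the job done as asked, in the order asked, and still so for the second after the job is handed in, with the robot touching nothing.
It also fails if it takes over 134 s, if anything falls off the work surface, if the arm or the gripper's body presses on something with over 40 N, if the wrist force passes 120 N, or if a joint passes its speed limit or range.

## Robot

A 6-joint arm with a two-finger parallel gripper is mounted at the origin on a cart in front of the work surface, level with it; the furniture and walls round the work are solid. World frame = base frame: x ahead of the robot, y to its left, z up, the work surface at z = 0. Lengths are in mm, angles in rad, forces in N, time in s.
With the tool pointing down it reaches from about 325 to 900 mm from the base axis. Payload 3.5 kg.
Tool frame: the origin (TCP) lies midway between the tips of the shut fingers; the grasp point (between the pads) lies manip.hold_point_z behind it (manip.hold_point_z is the distance from the TCP to the grasp point, in mm); x points along the fingers, z is the direction in which the jaws open and shut, and the axes are right-handed (so a half turn about x gives the same grasp; the last joint's range is limited). The gripper opens to 85 mm and grips with 20 to 120 N. Pads are 22 mm wide; open, the fingers measure 114 mm over their backs; the gripper's body (76 mm by 85 mm) begins 54 mm behind the grasp point. The pads swing forward as they close: fully open they stand 13 mm farther back than shut.
Start: joints at [-1.336, 0.276, -0.026, 1.268, 0, 1.467], TCP at [207.12, -589.68, 231.313] pointing down, gripper open.
Joint ranges: [-3.12, 3.12], [-0.85, 1.88], [-1.08, 1.24], [-1.95, 2.15], [-1.57, 1.53], [-3.14, 3.14]. Speed limits (rad/s): [2.57, 2.57, 3.14, 3.14, 3.14, 3.14].

## Interface

Orientations are given as a rotation vector (axis times angle).
In Python, from bench import manip gives the robot as it stands.
- The arm moves only by the tool send_rows, never from a script. Its argument "steps" is a list that holds one entry, the list of rows, each a list of 5 numbers: the opening, from 0 (shut) to 1 (fully open), then the shift along the tool's x, y, z in mm, then the turn about the tool's x in degrees. In form: [[[gripper, tx, ty, tz, twist], ...]]. A call has 1 to 8 rows; each row shifts and turns the commanded pose from where the row before left it, along the tool's axes as they then stand; what a row does not reach is not made up. A row lasts 1/12 s, in which the tool goes at most 41.7 mm and 7.16 degrees, less where a joint would pass 70% of its speed; a pose out of reach is approached as far as the arm can. A call with a gripper value outside its range is refused whole. The fingers move at their own pace and stop on an object; "squeeze" is the grip in N (left out, the last holds). Time passes only in rows, so rows that do not move let the fingers close. It gives the time, the measured TCP pose, the force and the opening at its end, in the units of the state.
- manip.get_obs(): the state, without advancing time (a new reading comes with each control period).
- manip.capture(name): name is "scene" or "top" or "wrist"; returns a dict with "image" (480x640x3 uint8, red, green, blue), "K" (3x3 intrinsics, pixels), "view" (4x4, takes a point from world to camera coordinates); the wrist camera has in their place "tool_from_camera" (4x4, takes a point from camera to tool coordinates, whose origin is the TCP and whose axes are the tool frame's). Camera axes: x right, y down, z forward; pixel columns grow to the right and rows downward; lengths in mm; the calibration is good to about 2 mm. A picture is of the moment at which its call begins: read the wrist's pose just before it. There is no depth.
- manip.hand_in(): hands the job in, once; it reports no verdict.
Trained networks look in the newest picture that a camera, given by its name, has taken for a name from the list of things; names that differ only in an ending like _2 or _b are one class to them, and where a whole thing is asked for, a point or a joint stands for the part that bears it (a point fixed in the world has none). Each returns a list of dicts, best first, with "score" (0 to 1); they miss things now and then, are a little off and sometimes report something else, mostly with a low value. They report only what shows in the picture. A call takes as long as a camera call. They do not tell look-alikes from the thing itself.
- manip.masks_of(name, camera): "region" (480x640 bool, what is visible of it).
- manip.tip_of(name, camera): "position" ([x, y, z] in mm, in world coordinates, good to about 4 mm: a listed point, or the origin of a listed thing).
The state is a dict: "clock": time; "joints": joint angles; "qvel": joint speeds; "effort": joint torques, N m; "eef_pos": TCP position; "tcp_rot": TCP orientation; "wrist_force": force on the tool from outside, world axes, zero at the start; "wrist_torque": the same for the moment, N m; "gripper_width": finger opening in mm.
Only numpy, scipy, OpenCV 4.12 (cv2) and the standard library are available. Lean on these libraries where they do the work, as an engineer would, in place of code of your own. Each camera call takes 0.05 s, during which the arm holds its last target. There are 200 camera calls.

## Working session

There is one attempt and no reset: what is moved stays moved. The work goes in short steps, Python scripts to look and compute and a tool call to move; the robot and the scene stay as the last step left them, time stands still between calls to the robot, and variables do not carry over. Pictures are saved under pics/ and viewed, about 12 in all and at most 16, crops included, and the job is handed in when it is done.

Besides the shell and the picture viewer there is one more tool, called after "Call:" by a JSON object that holds its "fn" and its "kwargs", one argument or row to a line. send_rows: Moves the arm, as the interface text tells. Its arguments: {"type":"object","properties":{"steps":{"type":"array"},"squeeze":{"type":"number"}},"required":["steps"]}

```bash
mkdir -p pics; ls
python3 - <<'E'
from bench import manip
import cv2,numpy as np
print(manip.get_obs(), manip.hold_point_z)
for c in("top","scene"):
    d=manip.capture(c); cv2.imwrite(f"pics/{c}0.png",d["image"][:,:,::-1]); print(c,d["K"].tolist(),np.round(d["view"],4).tolist())
    for n in["gear_36","gear_44","gear_52","gear_60","mate_36","mate_44","mate_52","mate_60","rack","board"]:
        print(n,[(round(r["score"],2),np.round(r["position"]).tolist()) for r in manip.tip_of(n,c)][:4])
E
```

```text
pics
{'clock': 0.0, 'joints': array([-1.33642578e+00,  2.77119949e-01, -2.78945498e-02,  1.26800960e+00,
       -1.09321965e-05,  1.46741356e+00]), 'qvel': array([ 0.00036042, -0.00070913,  0.00053004, -0.00021909,  0.00014272,
       -0.00037728]), 'effort': array([ 8.53448000e-04, -4.45509660e+01,  2.95203173e+01,  1.65292510e-02,
       -4.71041812e-05,  2.30403536e-07]), 'eef_pos': array([ 206.91891114, -588.91881582,  230.16137397]), 'tcp_rot': array([ 0.95833834,  1.35199078, -0.95592056]), 'wrist_force': array([-0.11269948, -0.18314882,  1.19315599]), 'wrist_torque': array([-0.01007774,  0.04051009, -0.01557829]), 'gripper_width': 85.27941840155054} 18.700000000000003
top [[490.21445740756195, 0.0, 320.8021851904351], [0.0, 490.21445740756195, 249.40773870642366], [0.0, 0.0, 1.0]] [[0.0274, -0.9996, -0.0066, 56.8123], [-0.992, -0.0263, -0.1239, 515.978], [0.1236, 0.01, -0.9923, 963.356], [0.0, 0.0, 0.0, 1.0]]
gear_36 [(0.95, [602.0, 345.0, 0.0]), (0.77, [500.0, 221.0, 14.0]), (0.72, [494.0, 304.0, 15.0]), (0.67, [506.0, 138.0, 19.0])]
gear_44 [(0.95, [602.0, 345.0, 0.0]), (0.7
[... 1589 characters left out ...]
8.0, 136.0, 20.0]), (0.96, [604.0, 342.0, 2.0]), (0.83, [486.0, 387.0, 17.0]), (0.78, [495.0, 306.0, 22.0])]
mate_36 [(0.87, [537.0, 24.0, 20.0]), (0.77, [543.0, -60.0, 17.0]), (0.73, [544.0, -144.0, 21.0]), (0.54, [542.0, -228.0, 19.0])]
mate_44 [(0.87, [537.0, 24.0, 20.0]), (0.77, [543.0, -60.0, 17.0]), (0.73, [544.0, -144.0, 21.0]), (0.54, [542.0, -228.0, 19.0])]
mate_52 [(0.87, [537.0, 24.0, 20.0]), (0.77, [543.0, -60.0, 17.0]), (0.73, [544.0, -144.0, 21.0]), (0.54, [542.0, -228.0, 19.0])]
mate_60 [(0.87, [537.0, 24.0, 20.0]), (0.77, [543.0, -60.0, 17.0]), (0.73, [544.0, -144.0, 21.0]), (0.54, [542.0, -228.0, 19.0])]
rack [(0.61, [498.0, 267.0, 3.0])]
board [(0.81, [512.0, -101.0, 4.0])]
```

View pics/top0.png

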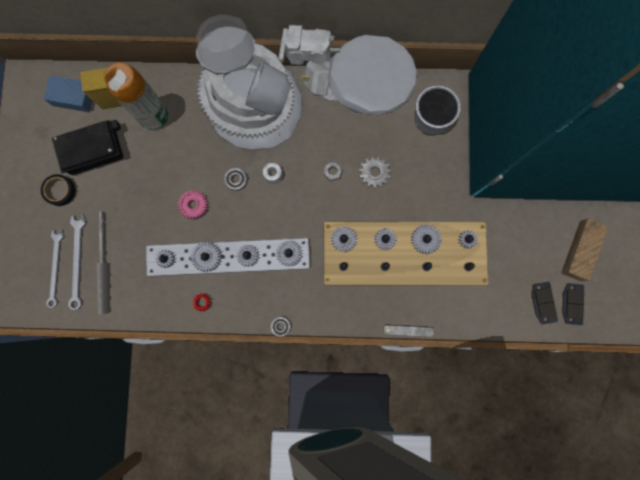

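View pics/scene0.png

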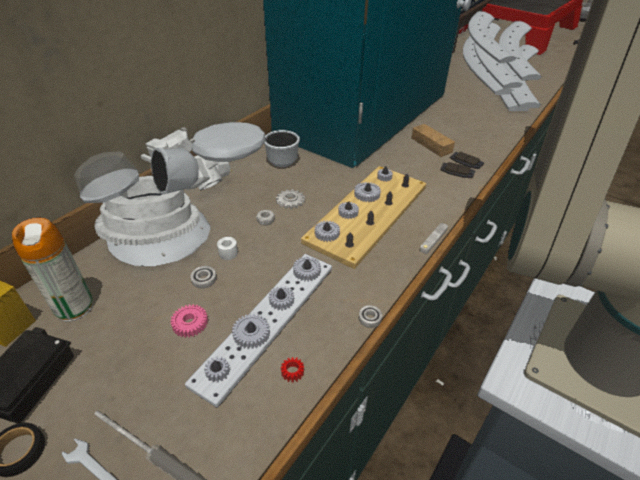

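The top view shows the rack gears left to right at (166,258) smallest, (206,256) largest, (247,255) and (289,252). The board mates are at (344,239), (385,239), (427,239) largest and (468,239) smallest. The look-alikes are pink (193,205), red (202,302), and loose rings or sprockets at (235,179), (333,171), (375,172) and (281,326). Next I'll measure gear sizes and fixture poses.

```bash
cat > h.py <<'E'
import numpy as np,cv2
from bench import manip
def ray(d,uv,z,view=None):
    V=d["view"] if view is None else view
    R,t=V[:3,:3],V[:3,3]; r=R.T@np.linalg.solve(d["K"],[uv[0],uv[1],1.]); c=-R.T@t
    return c+r*(z-c[2])/r[2]
def proj(d,p,view=None):
    V=d["view"] if view is None else view
    q=d["K"]@(V[:3,:3]@np.asarray(p,float)+V[:3,3]); return q[:2]/q[2]
E
python3 - <<'E'
from h import *
d={c:manip.capture(c) for c in("top","scene")}
for c in d:
    for n in("rack","board"):
        m=manip.masks_of(n,c)[0]["region"]
        cs=cv2.findContours(m.astype(np.uint8),0,1)[0]; k=np.vstack(cs).reshape(-1,2)
        P=np.array([ray(d[c],u,18)[:2] for u in k],np.float32)
        r=cv2.minAreaRect(P); print(c,n,np.round(r[0],1),np.round(r[1],1),round(r[2],2))
    for n in("gear_36","mate_36"):
        for r in manip.masks_of(n,c):
            m=r["region"].astype(np.uint8); k=np.vstack(cv2.findContours(m,0,1)[0]).reshape(-1,2)
            P=np.array([ray(d[c],u,34)[:2] for u in k],np.float32); (x,y),R=cv2.minEnclosingCircle(P)
            print(c,n,round(r["score"],2),"c",round(x),round(y),"dia",round(2*R,1),"px",k.mean(0).round())
i=d["top"]["image"][200:310,135:500,::-1]
cv2.imwrite("pics/crop1.png",cv2.resize(i,(800,241),interpolation=3))
E
```

```text
top rack [495.1 262.6] [ 67.8 336.1] 3.79
top board [ 512.7 -102.6] [134.5 337.5] 1.54
top gear_36 0.82 c 601 337 dia 59.7 px [193. 204.]
top gear_36 0.66 c 487 387 dia 36.3 px [164. 259.]
top gear_36 0.59 c 505 137 dia 52.2 px [288. 253.]
top gear_36 0.56 c 494 305 dia 60.4 px [205. 256.]
top gear_36 0.55 c 402 307 dia 38.1 px [202. 302.]
top gear_36 0.52 c 498 221 dia 44.3 px [246. 255.]
top mate_36 0.86 c 539 -59 dia 41.1 px [385. 239.]
top mate_36 0.75 c 544 -226 dia 37.7 px [467. 239.]
top mate_36 0.69 c 540 -141 dia 62.2 px [425. 239.]
scene rack [493.9 266.3] [ 68.8 337.3] 4.25
scene board [510.1 -95. ] [140.3 351.2] 1.75
scene gear_36 0.91 c 393 327 dia 41.5 px [292. 370.]
scene gear_36 0.74 c 495 228 dia 50.4 px [281. 298.]
scene gear_36 0.73 c 492 311 dia 68.4 px [251. 331.]
scene gear_36 0.69 c 485 392 dia 42.1 px [216. 369.]
scene gear_36 0.64 c 588 355 dia 65.3 px [189. 321.]
scene gear_36 0.56 c 502 145 dia 61.8 px [306. 269.]
scene mate_36 0.8 c 534 32 dia 62.1 px [327. 230.]
scene mate_36 0.72 c 535 -134 dia 73.6 px [367. 191.]
scene mate_36 0.63 c 536 -49 dia 55.1 px [348. 210.]
scene mate_36 0.5 c 536 -216 dia 52.1 px [384. 175.]
```

View pics/crop1.png

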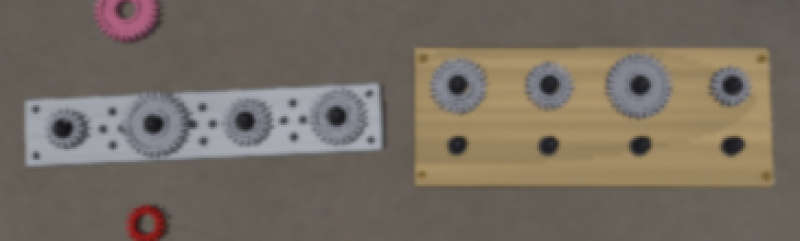

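```bash
cat >> h.py <<'E'
from scipy.spatial.transform import Rotation as Ro
def rz(c,yaw,p): a=np.radians(yaw); return np.array([c[0]+np.cos(a)*p[0]-np.sin(a)*p[1], c[1]+np.sin(a)*p[0]+np.cos(a)*p[1]])
RACK=((495.1,262.6),4.0); BOARD=((512.7,-102.3),1.5)
YS=(127.5,42.5,-42.5,-127.5)
RP={g:rz(*RACK,(0,y)) for g,y in zip((36,60,44,52),YS)}
BP={g:rz(*BOARD,(-28,y)) for g,y in zip((44,52,36,60),YS)}
def plan(xyz,yaw,cur=None):
    "print total tool shift (in final-orientation axes) and twist to go to xyz with jaws along row yaw"
    o=manip.get_obs(); R=Ro.from_rotvec(o["tcp_rot"]).as_matrix(); p=o["eef_pos"]
    a=np.radians(yaw); y=np.array([-np.sin(a),np.cos(a),0])
    best=min((y,-y),key=lambda v:-v@R[:,2])
    tw=np.degrees(np.arctan2(np.cross(R[:,2],best)@R[:,0],R[:,2]@best))
    R2=R@Ro.from_rotvec([np.radians(tw),0,0]).as_matrix(); d=np.asarray(xyz)-p
    print("t",round(o["clock"],1),"tcp",p.round(1),"F",o["wrist_force"].round(1),"w",round(o["gripper_width"],1),"tilt",R[:,0].round(3),"zax",R[:,2].round(3))
    print("twist",round(tw,2),"shift after twist",(R2.T@d).round(1),"shift before",(R.T@d).round(1))
def goto(xy,z,yaw): plan([*xy,z],yaw)
E
python3 - <<'E'
from h import *
print(RP,BP)
goto((470,-100),230,1.5)
E
```

```text
{36: array([486.2060496 , 389.78941641]), 60: array([492.13534987, 304.99647214]), 44: array([498.06465013, 220.20352786]), 52: array([503.9939504 , 135.41058359])} {44: array([481.37203399,  24.42335438]), 52: array([483.5970746 , -60.54751824]), 36: array([ 485.8221152 , -145.51839086]), 60: array([ 488.04715581, -230.48926349])}
t 1.6 tcp [ 207.1 -589.7  231.3] F [-0.7  0.1  0.2] w 85.1 tilt [-0.  0. -1.] zax [ 0.331 -0.943 -0.   ]
twist 17.85 shift after twist [   1.3  275.6 -482.6] shift before [   1.3  410.3 -374.9]
```

Call:
{"fn": "send_rows", "kwargs": {
  "steps": [
    [[0.6,0,0,0,6],[0.6,0,0,0,6],[0.6,0,0,0,5.85],[0.6,0,20,-36,0],[0.6,0,20,-36,0],[0.6,0,20,-36,0],[0.6,0,20,-36,0],[0.6,0,20,-36,0]]
  ]
}}

```text
clock: 2.27
eef_pos: [302.8, -405.5, 231.4]
tcp_rot: [1.19, 1.221, -1.19]
wrist_force: [0.7, 0.3, -0.6]
gripper_width: 51.2
```

Call:
{"fn": "send_rows", "kwargs": {
  "steps": [
    [[0.6,0,20,-36,0],[0.6,0,20,-36,0],[0.6,0,20,-36,0],[0.6,0,20,-36,0],[0.6,0,20,-36,0],[0.6,0,20,-36,0],[0.6,0,20,-36,0],[0.6,0,12,-20,0]]
  ]
}}

```text
clock: 2.93
eef_pos: [448.1, -127.9, 231.6]
tcp_rot: [1.189, 1.223, -1.187]
wrist_force: [-0.2, 0.2, 0.2]
gripper_width: 51.0
```

```bash
cat >> h.py <<'E'
def wrist():
    o=manip.get_obs(); d=manip.capture("wrist"); T=np.eye(4)
    T[:3,:3]=Ro.from_rotvec(o["tcp_rot"]).as_matrix(); T[:3,3]=o["eef_pos"]
    d["view"]=np.linalg.inv(T@d["tool_from_camera"]); return d
E
python3 - <<'E'
from h import *
goto(RP[36],120,4)
d=wrist(); im=d["image"][:,:,::-1].copy()
for g,p in BP.items():
    for z,c in((18,(0,255,0)),(50,(0,0,255))):
        u=proj(d,[*p,z]); print(g,z,u.round()); cv2.circle(im,tuple(int(v) for v in u),3,c,1)
cv2.imwrite("pics/w1.png",im)
E
```

```text
t 2.9 tcp [ 448.1 -127.9  231.6] F [-0.2  0.2  0.2] w 51.0 tilt [ 0.001  0.001 -1.   ] zax [ 0.029 -1.    -0.001]
twist -2.34 shift after twist [ 112.2   74.  -513.7] shift before [ 112.2   53.  -516.2]
44 18 [141. 159.]
44 50 [124. 163.]
52 18 [240. 160.]
52 50 [233. 163.]
36 18 [339. 160.]
36 50 [341. 163.]
60 18 [438. 160.]
60 50 [450. 164.]
```

View pics/w1.png

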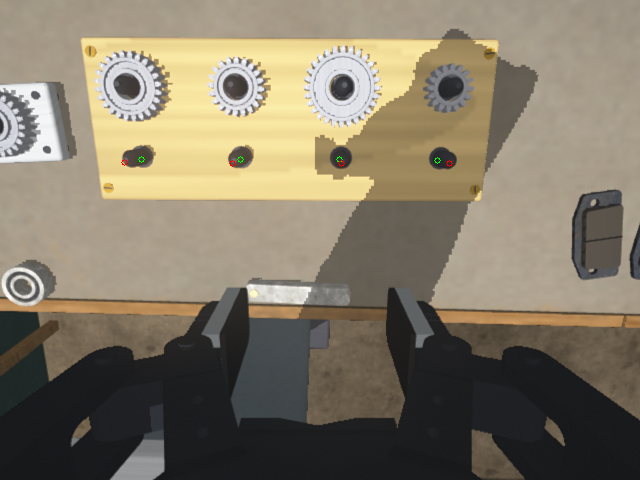

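Gears and pegs are where expected; the four front pegs show at about (138,157), (240,157), (341,157) and (443,158), roughly 4 px above the prediction. I'll refine that with blob centroids.

```bash
cat >> h.py <<'E'
def hull_pred(d,p):
    pts=[]
    for z,r in((18,7),(40,7),(50,2)):
        for a in np.linspace(0,6.283,24): pts.append(proj(d,[p[0]+r*np.cos(a),p[1]+r*np.sin(a),z]))
    h=cv2.convexHull(np.array(pts,np.float32)); m=np.zeros((480,640),np.uint8); cv2.fillConvexPoly(m,np.int32(h.round()),1)
    v,u=np.nonzero(m); return np.array([u.mean(),v.mean()]),m.sum()
def pegfix(d,ps,thr=60):
    g=d["image"].max(2)
    for k,p in ps.items():
        c,a=hull_pred(d,p); x,y=np.int32(c.round()); s=int(np.sqrt(a))+6
        if not(s<x<640-s and s<y<480-s): continue
        sub=(g[y-s:y+s,x-s:x+s]<thr); n,l,st,ce=cv2.connectedComponentsWithStats(sub.astype(np.uint8))
        if n<2: print(k,"none"); continue
        i=1+st[1:,4].argmax(); b=ce[i]+[x-s,y-s]
        e=ray(d,b,34)-ray(d,c,34); print(k,"pred",c.round(1),a,"blob",b.round(1),st[i,4],"dxy",e[:2].round(1))
E
python3 - <<'E'
from h import *
for d in (wrist(),manip.capture("top"),manip.capture("scene")): pegfix(d,BP); print()
goto(RP[36],120,4)
E
```

```text
44 none
52 none
36 pred [342.7 163.4] 301 blob [343.5 159.9] 245 dxy [ 2.9 -0.6]
60 pred [444.7 163.9] 402 blob [444.8 160.6] 392 dxy [2.7 0.3]

44 pred [343.4 266.1] 57 blob [343.1 265.9] 39 dxy [0.4 0.5]
52 pred [385.1 266.2] 63 blob [385. 266.] 41 dxy [0.4 0.2]
36 pred [427.2 266.3] 67 blob [432.5 270.4] 231 dxy [ -8.  -10.6]
60 pred [469.2 266.3] 75 blob [466.7 268.6] 274 dxy [-4.8  5. ]

44 pred [350.4 239.5] 105 blob [349.2 240.8] 42 dxy [-0.1  4.7]
52 pred [371.2 217.6] 108 blob [370.2 218.6] 47 dxy [-0.1  4.3]
36 pred [389.7 198. ] 90 blob [388.7 198.6] 63 dxy [0.5 3.4]
60 pred [406.5 180.4] 88 blob [405.4 180.9] 59 dxy [1.2 3.4]

t 3.1 tcp [ 447.3 -130.7  231.4] F [-0.2 -0.1  0.3] w 51.0 tilt [-0. -0. -1.] zax [ 0.028 -1.     0.   ]
twist -2.39 shift after twist [ 111.1   75.1 -516.6] shift before [ 111.1   53.6 -519.3]
```

Call:
{"fn": "send_rows", "kwargs": {
  "steps": [
    [[0.56,0,0,0,-2.4],[0.56,6,6,-40,0],[0.56,6,6,-40,0],[0.56,6,6,-40,0],[0.56,6,6,-40,0],[0.56,6,6,-40,0],[0.56,6,6,-40,0],[0.56,6,6,-40,0]]
  ]
}}

```text
clock: 3.8
eef_pos: [472.2, 123.9, 189.4]
tcp_rot: [1.142, 1.278, -1.116]
wrist_force: [-0.6, 0.1, -0.0]
gripper_width: 47.8
```

Call:
{"fn": "send_rows", "kwargs": {
  "steps": [
    [[0.56,10,6,-39,0],[0.56,10,6,-39,0],[0.56,10,6,-39,0],[0.56,10,6,-39,0],[0.56,10,6,-39,0],[0.56,10,3,-39,0],[0.56,0,0,0,0],[0.56,0,0,0,0]]
  ]
}}

```text
clock: 4.47
eef_pos: [487.1, 241.7, 143.6]
tcp_rot: [1.068, 1.424, -0.956]
wrist_force: [0.6, -0.3, 0.4]
gripper_width: 47.7
```

Run:
```python
from h import *
goto(RP[36],60,4)
d=wrist(); im=d["image"][:,:,::-1].copy()
for p in RP.values():
    for z,c in((18,(0,255,0)),(50,(0,0,255))):
        u=proj(d,[*p,z]); cv2.circle(im,tuple(int(v) for v in u),3,c,1)
cv2.imwrite("pics/w2.png",im); d["K"]
```

```text
t 4.5 tcp [487.1 241.7 143.6] F [ 0.6 -0.3  0.4] w 47.7 tilt [-0.034  0.109 -0.994] zax [ 0.276 -0.955 -0.114]
twist 12.2 shift after twist [  99.2   11.7 -137.7] shift before [  99.2   40.5 -132.1]
```

View pics/w2.png

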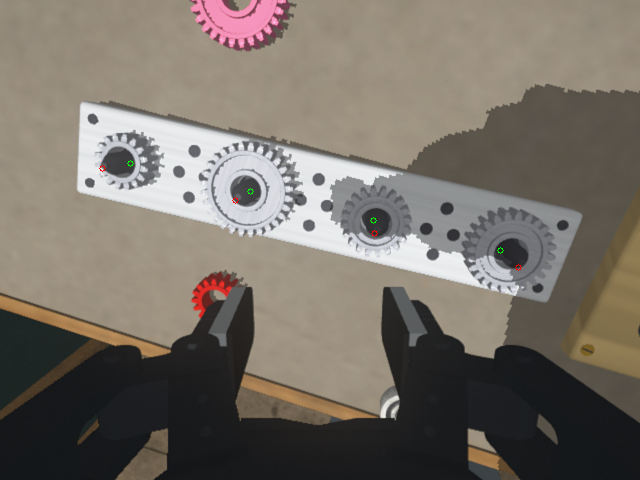

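Run:
```python
from h import *
o=manip.get_obs(); print(o["joints"].round(3),o["qvel"].round(2),o["effort"].round(1))
goto(RP[36],120,4)
```

```text
[ 0.28   0.191 -0.332  1.05   0.114  3.14 ] [-0.01 -0.01  0.    0.    0.    0.  ] [  0.5 -37.   26.9  -0.    0.3  -0. ]
t 4.5 tcp [487.3 241.5 144.1] F [0.1 0.1 0.5] w 48.0 tilt [-0.034  0.109 -0.994] zax [ 0.275 -0.955 -0.114]
twist 12.17 shift after twist [  40.1    9.9 -144.5] shift before [  40.1   40.1 -139.2]
```

Call:
{"fn": "send_rows", "kwargs": {
  "steps": [
    [[0.56,0,0,0,-7],[0.56,0,0,0,-7],[0.56,0,0,0,-7],[0.56,0,0,0,-7],[0.56,0,0,0,-7],[0.56,0,0,0,-7],[0.56,0,0,0,-7],[0.56,0,0,0,-7]]
  ]
}}

```text
clock: 5.18
eef_pos: [487.6, 241.1, 144.8]
tcp_rot: [0.325, 1.604, -0.161]
wrist_force: [-0.0, -0.6, 0.3]
gripper_width: 47.9
```

Run:
```python
from h import *
o=manip.get_obs(); print(o["joints"].round(3))
goto(RP[36],120,4)
```

```text
[ 0.279  0.19  -0.332  1.05   0.114  2.157]
t 5.2 tcp [487.6 241.1 144.8] F [-0.  -0.6  0.3] w 47.9 tilt [-0.032  0.109 -0.993] zax [ 0.952 -0.299 -0.064]
twist 68.46 shift after twist [  40.9    9.6 -144.7] shift before [ 40.9 138.1 -44.2]
```

Call:
{"fn": "send_rows", "kwargs": {
  "steps": [
    [[0.56,0,0,0,-7.1],[0.56,0,0,0,-7.1],[0.56,0,0,0,-7.1],[0.56,0,0,0,-7.1],[0.56,0,0,0,-7.1],[0.56,0,0,0,-7.1],[0.56,0,0,0,-7.1],[0.56,0,0,0,-7.1]]
  ]
}}

```text
clock: 5.85
eef_pos: [487.6, 241.2, 144.8]
tcp_rot: [-0.443, 1.495, 0.625]
wrist_force: [0.2, 0.2, -0.8]
gripper_width: 47.8
```

Call:
{"fn": "send_rows", "kwargs": {
  "steps": [
    [[0.56,0,0,0,-7.1],[0.56,0,0,0,-7.1],[0.56,0,0,0,-7.1],[0.56,0,0,0,-7.1],[0.56,0,0,0,-7.1],[0.56,0,0,0,-7.1],[0.56,0,0,0,-7.1],[0.56,0,0,0,-7.1]]
  ]
}}

```text
clock: 6.52
eef_pos: [487.6, 241.2, 144.8]
tcp_rot: [-1.189, 1.094, 1.355]
wrist_force: [-0.1, 0.7, 0.3]
gripper_width: 48.2
```

Call:
{"fn": "send_rows", "kwargs": {
  "steps": [
    [[0.56,0,0,0,-7.1],[0.56,0,0,0,-7.1],[0.56,0,0,0,-7.1],[0.56,0,0,0,-7.1],[0.56,0,0,0,-7.1],[0.56,0,0,0,-7.1],[0.56,0,0,0,-7.1],[0.56,0,0,0,-7.1]]
  ]
}}

```text
clock: 7.18
eef_pos: [487.6, 241.2, 144.8]
tcp_rot: [-1.861, 0.366, 1.973]
wrist_force: [-0.1, -0.3, -0.1]
gripper_width: 48.3
```

Call:
{"fn": "send_rows", "kwargs": {
  "steps": [
    [[0.56,0,0,0,-7.1],[0.56,0,0,0,-7.1],[0.56,0,0,0,-7.1],[0.56,0,0,0,-7.1],[0.56,0,0,0,-7.1],[0.56,0,0,0,-7.1],[0.56,0,0,0,-7.1],[0.56,0,0,0,-7.1]]
  ]
}}

```text
clock: 7.85
eef_pos: [487.6, 241.1, 144.8]
tcp_rot: [1.969, 0.637, -1.975]
wrist_force: [-0.1, -0.0, -0.4]
gripper_width: 47.7
```

Call:
{"fn": "send_rows", "kwargs": {
  "steps": [
    [[0.56,0,0,0,-7.1],[0.56,0,0,0,-7.1],[0.56,0,0,0,-7.1],[0.56,0,0,0,-7.1],[0.56,0,0,0,-7.1],[0.56,0,0,0,-7.1],[0.56,0,0,0,-7.1],[0.56,0,0,0,-7.1]]
  ]
}}

```text
clock: 8.52
eef_pos: [487.6, 241.2, 144.8]
tcp_rot: [1.319, 1.285, -1.229]
wrist_force: [0.2, -0.6, 0.3]
gripper_width: 47.7
```

Run:
```python
from h import *
o=manip.get_obs(); print(o["joints"].round(3))
goto(RP[36],120,4)
```

```text
[ 0.279  0.19  -0.332  1.05   0.114 -2.8  ]
t 8.5 tcp [487.6 241.2 144.8] F [ 0.2 -0.6  0.3] w 47.7 tilt [-0.032  0.109 -0.993] zax [-0.065 -0.992 -0.107]
twist -7.53 shift after twist [  40.9    9.6 -144.7] shift before [  40.9   -9.5 -144.7]
```

Call:
{"fn": "send_rows", "kwargs": {
  "steps": [
    [[0.56,0,0,0,-6.5],[0.56,0,0,0,-6.5],[0.56,0,0,0,-6.5],[0.56,0,0,0,-2],[0.56,0,0,0,-2]]
  ]
}}

```text
clock: 8.93
eef_pos: [482.7, 257.5, 144.7]
tcp_rot: [1.037, 1.423, -0.929]
wrist_force: [1.2, 0.1, 0.1]
gripper_width: 48.0
```

Run:
```python
from h import *
o=manip.get_obs(); print(o["joints"].round(3))
goto(RP[36],120,4)
```

```text
[ 0.317  0.191 -0.33   1.044  0.101 -3.14 ]
t 8.9 tcp [482.7 257.5 144.7] F [1.2 0.1 0.1] w 48.0 tilt [-0.025  0.098 -0.995] zax [ 0.31  -0.945 -0.101]
twist 14.2 shift after twist [  37.4   13.2 -128.6] shift before [  37.4   44.4 -121.4]
```

Call:
{"fn": "send_rows", "kwargs": {
  "steps": [
    [[0.56,0,0,39,0],[0.56,0,0,39,0],[0.56,0,0,39,0],[0.56,0,0,0,0]]
  ]
}}

```text
clock: 9.27
eef_pos: [500.8, 200.7, 133.5]
tcp_rot: [1.077, 1.352, -1.012]
wrist_force: [0.2, 1.4, -1.2]
gripper_width: 47.7
```

Run:
```python
from h import *
o=manip.get_obs(); print(o["joints"].round(3))
goto(RP[36],120,4)
```

```text
[ 0.231  0.192 -0.352  1.022  0.057 -3.14 ]
t 9.3 tcp [500.8 200.7 133.5] F [ 0.2  1.4 -1.2] w 47.7 tilt [-0.009  0.056 -0.998] zax [ 0.227 -0.972 -0.057]
twist 9.15 shift after twist [  24.2   -1.3 -188.5] shift before [  24.2   28.7 -186.3]
```

Call:
{"fn": "send_rows", "kwargs": {
  "steps": [
    [[0.56,-3,0,39,0],[0.56,-2,0,39,0],[0.56,-2,0,39,0],[0.56,0,0,30,0],[0.56,0,0,0,0]]
  ]
}}

```text
clock: 9.68
eef_pos: [517.0, 128.8, 135.5]
tcp_rot: [1.124, 1.262, -1.116]
wrist_force: [0.9, 0.8, 0.2]
gripper_width: 47.8
```

Run:
```python
from h import *
o=manip.get_obs(); print(o["joints"].round(4))
goto(RP[36],120,4)
```

```text
[ 1.2170e-01  1.8240e-01 -3.5840e-01  1.0254e+00  2.2000e-03 -3.1404e+00]
t 9.7 tcp [517.  128.8 135.5] F [0.9 0.8 0.2] w 47.8 tilt [ 0.004  0.003 -1.   ] zax [ 0.12  -0.993 -0.002]
twist 2.91 shift after twist [  16.   -12.6 -262.4] shift before [  16.     0.7 -262.7]
```

Call:
{"fn": "send_rows", "kwargs": {
  "steps": [
    [[0.56,0,0,0,7],[0.56,0,0,0,7],[0.56,0,0,0,7],[0.56,0,0,0,7],[0.56,0,0,0,7],[0.56,0,0,0,7],[0.56,0,0,0,7],[0.56,0,0,0,7]]
  ]
}}

```text
clock: 10.35
eef_pos: [516.3, 131.0, 135.2]
tcp_rot: [1.814, 0.675, -1.805]
wrist_force: [0.3, -0.6, 0.1]
gripper_width: 47.7
```

Call:
{"fn": "send_rows", "kwargs": {
  "steps": [
    [[0.56,0,0,0,7],[0.56,0,0,0,7],[0.56,0,0,0,7],[0.56,0,0,0,7],[0.56,0,0,0,7],[0.56,0,0,0,7],[0.56,0,0,0,7],[0.56,0,0,0,7]]
  ]
}}

```text
clock: 11.02
eef_pos: [516.3, 131.0, 135.3]
tcp_rot: [-2.08, 0.273, 2.074]
wrist_force: [-0.3, -0.2, -0.5]
gripper_width: 47.8
```

Call:
{"fn": "send_rows", "kwargs": {
  "steps": [
    [[0.56,0,0,0,7],[0.56,0,0,0,7],[0.56,0,0,0,7],[0.56,0,0,0,7],[0.56,0,0,0,7],[0.56,0,0,0,7],[0.56,0,0,0,7],[0.56,0,0,0,7]]
  ]
}}

```text
clock: 11.68
eef_pos: [516.3, 131.0, 135.2]
tcp_rot: [-1.445, 1.03, 1.445]
wrist_force: [0.1, -0.5, 0.3]
gripper_width: 47.9
```

Call:
{"fn": "send_rows", "kwargs": {
  "steps": [
    [[0.56,0,0,0,7],[0.56,0,0,0,7],[0.56,0,0,0,1.2],[0.56,0,0,0,0]]
  ]
}}

```text
clock: 12.02
eef_pos: [516.4, 130.8, 135.2]
tcp_rot: [-1.259, 1.17, 1.259]
wrist_force: [-0.8, -0.0, 0.3]
gripper_width: 48.0
```

Run:
```python
from h import *
o=manip.get_obs(); print(o["joints"].round(4))
goto(RP[52],22,4)
goto(RP[36],70,4)
d=wrist(); im=d["image"][:,:,::-1].copy()
cv2.imwrite("pics/w3.png",im)
for r in manip.masks_of("gear_52","wrist"):
    m=r["region"].astype(np.uint8); k=np.vstack(cv2.findContours(m,0,1)[0]).reshape(-1,2)
    P=np.array([ray(d,u,34)[:2] for u in k],np.float32); (x,y),R=cv2.minEnclosingCircle(P)
    print(round(r["score"],2),"c",round(x,1),round(y,1),"dia",round(2*R,1))
```

```text
[ 0.1247  0.1827 -0.3585  1.0256  0.0035  0.0549]
t 12.0 tcp [516.4 130.8 135.2] F [-0.8 -0.   0.3] w 48.0 tilt [ 0.003  0.004 -1.   ] zax [-0.07   0.998  0.004]
twist -0.0 shift after twist [113.2  12.5   5.1] shift before [113.2  12.5   5.1]
t 12.0 tcp [516.4 130.8 135.2] F [-0.8 -0.   0.3] w 48.0 tilt [ 0.003  0.004 -1.   ] zax [-0.07   0.998  0.004]
twist -0.0 shift after twist [ 66.2  12.3 260.3] shift before [ 66.2  12.3 260.3]
0.93 c 592.6 322.9 dia 67.5
0.92 c 506.3 135.5 dia 54.1
0.76 c 499.4 218.1 dia 48.8
0.76 c 408.6 292.3 dia 37.2
0.56 c 496.1 299.9 dia 68.4
```

View pics/w3.png

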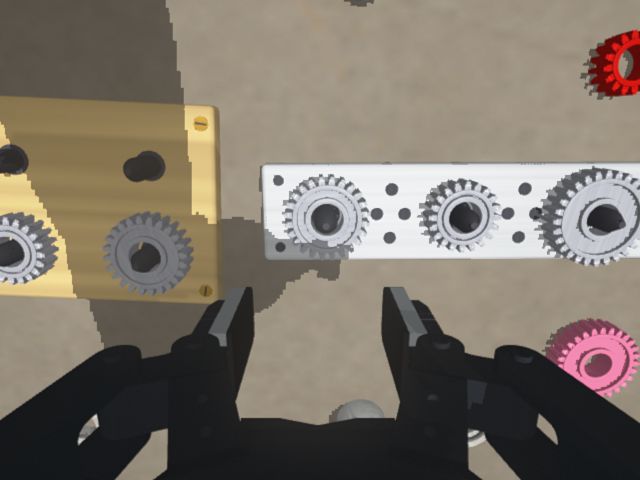

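Call:
{"fn": "send_rows", "kwargs": {
  "steps": [
    [[0.75,30,11,5,0],[0.75,20,0,0,0],[0.75,15,0,0,0],[0.75,15,0,0,0],[0.75,12,0,0,0],[0.75,10,0,0,0],[0.75,8,0,0,0],[0.75,4,0,0,0]]
  ],
  "squeeze": 60
}}

```text
clock: 12.78
eef_pos: [505.1, 134.7, 20.2]
tcp_rot: [-1.257, 1.172, 1.259]
wrist_force: [-0.8, -0.1, 0.3]
gripper_width: 64.0
```

Call:
{"fn": "send_rows", "kwargs": {
  "steps": [
    [[0.75,2,0,0,0],[0.55,0,0,0,0],[0.5,0,0,0,0],[0.5,0,0,0,0],[0.5,0,0,0,0],[0.5,0,0,0,0],[0.5,0,0,0,0]]
  ]
}}

```text
clock: 13.37
eef_pos: [506.4, 134.9, 19.9]
tcp_rot: [-1.258, 1.17, 1.256]
wrist_force: [-1.3, -1.1, 5.0]
gripper_width: 49.2
```

Run:
```python
from h import *
goto(RP[52],19,4)
d=wrist(); cv2.imwrite("pics/w4.png",d["image"][:,:,::-1])
```

```text
t 13.4 tcp [506.4 134.9  19.9] F [-1.3 -1.1  5. ] w 49.2 tilt [ 0.005  0.004 -1.   ] zax [-0.067  0.998  0.003]
twist -0.17 shift after twist [0.9 2.4 0.7] shift before [0.9 2.4 0.7]
```

View pics/w4.png

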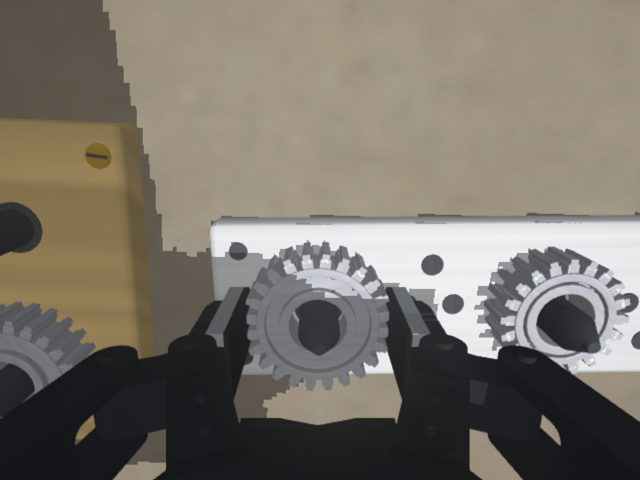

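Call:
{"fn": "send_rows", "kwargs": {
  "steps": [
    [[0.45,-8,0,0,0],[0.45,-12,0,0,0],[0.45,-15,0,0,0],[0.45,-15,0,0,0],[0.45,-12,0,0,0],[0.45,-8,0,0,0],[0.45,0,0,0,0]]
  ]
}}

```text
clock: 14.0
eef_pos: [506.7, 134.6, 90.9]
tcp_rot: [-1.259, 1.169, 1.255]
wrist_force: [0.8, 0.2, -2.0]
gripper_width: 49.0
```

Run:
```python
from h import *
BP52=BP[52]+[1.5,.5]
goto(BP52,90,1.5)
o=manip.get_obs(); d=wrist(); cv2.imwrite("pics/w5.png",d["image"][:,:,::-1])
for r in manip.masks_of("gear_52","wrist")[:6]:
    m=r["region"].astype(np.uint8); k=np.vstack(cv2.findContours(m,0,1)[0]).reshape(-1,2)
    P=np.array([ray(d,u,o["eef_pos"][2]+14)[:2] for u in k],np.float32); (x,y),R=cv2.minEnclosingCircle(P)
    print(round(r["score"],2),"px",k.mean(0).round(),"c",round(x,1),round(y,1),"dia",round(2*R,1))
```

```text
t 14.0 tcp [506.7 134.6  90.9] F [ 0.8  0.2 -2. ] w 49.0 tilt [ 0.007  0.004 -1.   ] zax [-0.067  0.998  0.003]
twist 2.32 shift after twist [  -0.    26.7 -194. ] shift before [  -0.    34.6 -192.8]
0.85 px [318. 319.] c 506.2 134.4 dia 57.0
0.82 px [612. 249.] c 476.0 235.7 dia 42.2
0.67 px [620. 387.] c 530.1 246.2 dia 29.8
0.57 px [482. 250.] c 477.8 186.2 dia 32.8
0.46 px [637.  78.] c 421.5 223.3 dia 9.2
```

Call:
{"fn": "send_rows", "kwargs": {
  "steps": [
    [[0.45,0,0,0,2.3],[0.45,0,6,-39,0],[0.45,0,5,-39,0],[0.45,0,5,-39,0],[0.45,0,5,-39,0],[0.45,0,5,-38,0],[0.45,0,0,0,0],[0.45,0,0,0,0]]
  ]
}}

```text
clock: 14.77
eef_pos: [483.6, -61.7, 87.4]
tcp_rot: [-1.223, 1.194, 1.226]
wrist_force: [0.1, 1.1, -1.6]
gripper_width: 49.3
```

Run:
```python
from h import *
goto(BP[52]+[1.5,.5],21,1.5)
d=wrist(); im=d["image"][:,:,::-1].copy()
for p in BP.values():
    for z,c in((18,(0,255,0)),(50,(0,0,255))):
        u=proj(d,[*(p+[1.5,.5]),z]); cv2.circle(im,tuple(int(v) for v in u),3,c,1)
cv2.imwrite("pics/w6.png",im)
```

```text
t 14.8 tcp [483.6 -61.7  87.4] F [ 0.1  1.1 -1.6] w 49.3 tilt [ 0.002  0.004 -1.   ] zax [-0.022  1.     0.004]
twist -0.23 shift after twist [66.4 -1.4  1.4] shift before [66.4 -1.4  1.4]
```

View pics/w6.png

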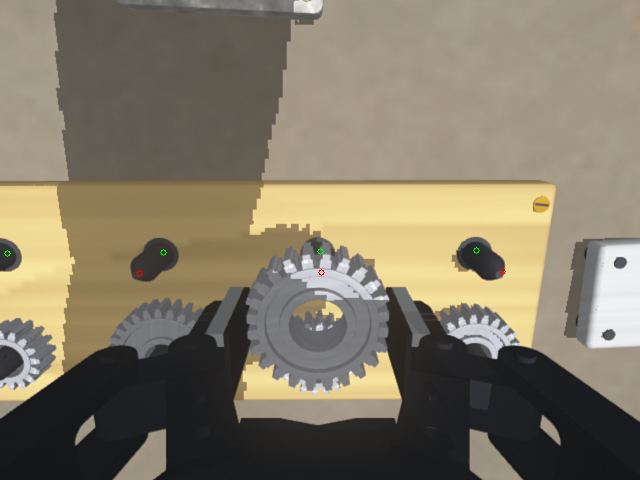

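The pegs match the corrected model to within about 1 mm, with tips at (139,272) and (502,271). gear_52 is centred in the jaws, so I'll lower it.

Call:
{"fn": "send_rows", "kwargs": {
  "steps": [
    [[0.45,16,-1.4,1.4,0],[0.45,14,0,0,0],[0.45,12,0,0,0],[0.45,9,0,0,0],[0.45,7,0,0,0],[0.45,5,0,0,0],[0.45,3,0,0,0],[0.45,0,0,0,0]]
  ]
}}

```text
clock: 15.48
eef_pos: [485.7, -58.3, 21.7]
tcp_rot: [-1.228, 1.192, 1.229]
wrist_force: [-0.8, -4.3, -4.2]
gripper_width: 49.3
```

Call:
{"fn": "send_rows", "kwargs": {
  "steps": [
    [[0.75,0,0,0,0],[0.75,0,0,0,0],[0.75,0,0,0,0],[0.75,-10,0,0,0],[0.75,-20,0,0,0],[0.75,-20,0,0,0],[0.75,-20,0,0,0],[0.75,0,0,0,0]]
  ]
}}

```text
clock: 16.15
eef_pos: [489.9, -59.3, 97.5]
tcp_rot: [-1.233, 1.186, 1.221]
wrist_force: [0.5, -0.5, 0.9]
gripper_width: 64.1
```

Run:
```python
from h import *
goto(RP[44],100,4)
d=wrist(); im=d["image"][:,:,::-1].copy()
cv2.imwrite("pics/w7.png",im)
```

```text
t 16.1 tcp [489.9 -59.3  97.5] F [ 0.5 -0.5  0.9] w 64.1 tilt [ 0.013  0.002 -1.   ] zax [-0.027  1.     0.002]
twist -2.46 shift after twist [ -1.8 -27.7 278.2] shift before [ -1.8 -15.7 279.2]
```

View pics/w7.png

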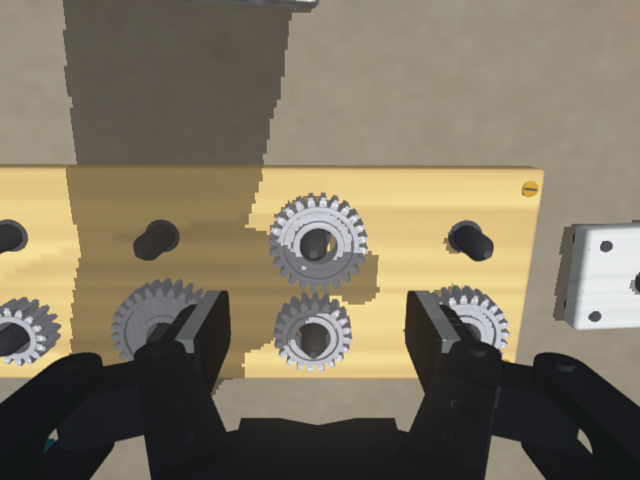

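gear_52 is seated flat, in front of mate_44 at (313,335). Next is gear_44.

Call:
{"fn": "send_rows", "kwargs": {
  "steps": [
    [[0.66,0,0,0,-2.5],[0.66,0,-4,40,0],[0.66,0,-4,40,0],[0.66,0,-4,40,0],[0.66,0,-4,40,0],[0.66,0,-4,40,0],[0.66,0,-4,40,0],[0.66,0,-3,38,0]]
  ]
}}

```text
clock: 16.87
eef_pos: [492.6, 222.8, 93.0]
tcp_rot: [-1.259, 1.17, 1.261]
wrist_force: [0.5, -0.3, -0.2]
gripper_width: 56.2
```

Call:
{"fn": "send_rows", "kwargs": {
  "steps": [
    [[0.66,0,0,0,0],[0.66,0,0,0,0],[0.66,0,0,0,0]]
  ]
}}

```text
clock: 17.12
eef_pos: [492.5, 220.3, 92.8]
tcp_rot: [-1.26, 1.171, 1.261]
wrist_force: [-0.2, 0.7, -0.1]
gripper_width: 56.5
```

```bash
cat >> h.py <<'E'
def gears(z=34):
    d=wrist()
    for r in manip.masks_of("gear_52","wrist")[:5]:
        m=r["region"].astype(np.uint8); k=np.vstack(cv2.findContours(m,0,1)[0]).reshape(-1,2)
        P=np.array([ray(d,u,z)[:2] for u in k],np.float32); (x,y),R=cv2.minEnclosingCircle(P)
        print(round(r["score"],2),"px",k.mean(0).round(),"c",round(x,1),round(y,1),"dia",round(2*R,1))
    return d
E
python3 - <<'E'
from h import *
goto((498.8,219.7),19,4); gears()
E
```

```text
t 17.1 tcp [492.5 220.3  92.8] F [-0.2  0.7 -0.1] w 56.5 tilt [ 0.002  0.003 -1.   ] zax [-0.071  0.997  0.003]
twist 0.07 shift after twist [73.8 -6.1 -1.2] shift before [73.8 -6.1 -1.3]
0.86 px [316. 266.] c 498.4 219.8 dia 46.9
0.67 px [508.  89.] c 406.1 302.1 dia 37.4
0.65 px [492. 451.] c 606.8 334.6 dia 29.8
0.57 px [475. 266.] c 493.9 302.7 dia 65.6
```

Call:
{"fn": "send_rows", "kwargs": {
  "steps": [
    [[0.66,15,-6,-1,0],[0.66,15,0,0,0],[0.66,14,0,0,0],[0.66,12,0,0,0],[0.66,9,0,0,0],[0.66,6,0,0,0],[0.66,2,0,0,0],[0.66,0,0,0,0]]
  ]
}}

```text
clock: 17.88
eef_pos: [499.5, 219.6, 20.1]
tcp_rot: [-1.259, 1.171, 1.259]
wrist_force: [-0.7, 0.8, 0.5]
gripper_width: 56.4
```

Call:
{"fn": "send_rows", "kwargs": {
  "steps": [
    [[0.42,0,0,0,0],[0.4,0,0,0,0],[0.4,0,0,0,0],[0.4,0,0,0,0],[0.4,0,0,0,0],[0.4,0,0,0,0]]
  ]
}}

```text
clock: 18.38
eef_pos: [500.4, 220.3, 21.6]
tcp_rot: [-1.261, 1.169, 1.258]
wrist_force: [-1.5, -1.1, 6.4]
gripper_width: 41.2
```

Call:
{"fn": "send_rows", "kwargs": {
  "steps": [
    [[0.38,-8,0,0,0],[0.38,-12,0,0,0],[0.38,-15,0,0,0],[0.38,-15,0,0,0],[0.38,-12,0,0,0],[0.38,-8,0,0,0],[0.38,0,0,0,0]]
  ]
}}

```text
clock: 18.97
eef_pos: [501.1, 220.6, 92.6]
tcp_rot: [-1.261, 1.166, 1.257]
wrist_force: [-0.5, 0.2, -1.3]
gripper_width: 41.3
```

Run:
```python
from h import *
goto(BP[44]+[1.5,.5],90,1.5); gears(manip.get_obs()["eef_pos"][2]+14)
```

```text
t 19.0 tcp [501.1 220.6  92.6] F [-0.5  0.2 -1.3] w 41.3 tilt [ 0.008  0.005 -1.   ] zax [-0.07   0.998  0.004]
twist 2.54 shift after twist [   1.5   23.4 -195.1] shift before [   1.5   32.  -193.9]
0.87 px [318. 313.] c 498.1 219.7 dia 48.4
0.82 px [618. 250.] c 469.0 320.3 dia 27.0
0.78 px [478. 251.] c 472.6 270.6 dia 41.9
0.67 px [510.  70.] c 416.3 270.5 dia 24.4
0.57 px [495. 433.] c 541.5 291.7 dia 29.5
```

Call:
{"fn": "send_rows", "kwargs": {
  "steps": [
    [[0.38,0,0,0,2.5],[0.38,0,4,-39,0],[0.38,0,4,-39,0],[0.38,0,4,-39,0],[0.38,0,4,-39,0],[0.38,0,4,-39,0],[0.38,0,0,0,0],[0.38,0,0,0,0]]
  ]
}}

```text
clock: 19.73
eef_pos: [483.7, 22.8, 88.7]
tcp_rot: [-1.223, 1.195, 1.226]
wrist_force: [0.0, 1.0, -1.0]
gripper_width: 41.4
```

Run:
```python
from h import *
goto(BP[44]+[3,.5],22,1.5)
gears(manip.get_obs()["eef_pos"][2]+14)
```

```text
t 19.7 tcp [483.7  22.8  88.7] F [ 0.  1. -1.] w 41.4 tilt [ 0.002  0.004 -1.   ] zax [-0.022  1.     0.004]
twist -0.23 shift after twist [66.7 -0.7  1.9] shift before [66.7 -0.7  1.9]
0.84 px [317. 313.] c 480.7 21.9 dia 47.9
0.78 px [159. 257.] c 461.4 -30.2 dia 37.8
```

Call:
{"fn": "send_rows", "kwargs": {
  "steps": [
    [[0.38,16,-1,2,0],[0.38,14,0,0,0],[0.38,12,0,0,0],[0.38,9,0,0,0],[0.38,7,0,0,0],[0.38,5,0,0,0],[0.38,3,0,0,0],[0.38,0,0,0,0]]
  ]
}}

```text
clock: 20.5
eef_pos: [485.1, 26.6, 22.8]
tcp_rot: [-1.23, 1.194, 1.229]
wrist_force: [0.4, -4.8, -3.4]
gripper_width: 41.5
```

Call:
{"fn": "send_rows", "kwargs": {
  "steps": [
    [[0.66,0,0,0,0],[0.66,0,0,0,0],[0.66,0,0,0,0],[0.66,-10,0,0,0],[0.66,-20,0,0,0],[0.66,-20,0,0,0],[0.66,-20,0,0,0],[0.66,0,0,0,0]]
  ]
}}

```text
clock: 21.17
eef_pos: [489.5, 26.6, 98.7]
tcp_rot: [-1.232, 1.185, 1.221]
wrist_force: [0.2, -0.2, 0.2]
gripper_width: 56.3
```

Run:
```python
from h import *
goto((493.5,303.6),100,4)
d=wrist(); cv2.imwrite("pics/w8.png",d["image"][:,:,::-1])
```

```text
t 21.2 tcp [489.5  26.6  98.7] F [ 0.2 -0.2  0.2] w 56.3 tilt [ 0.012  0.004 -1.   ] zax [-0.027  1.     0.003]
twist -2.45 shift after twist [ -0.3 -23.4 276. ] shift before [ -0.3 -11.6 276.8]
```

View pics/w8.png

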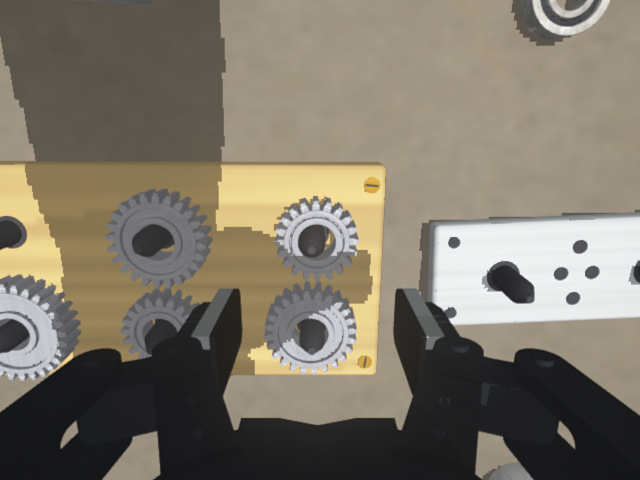

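gear_44 is seated in front of mate_52. Next is gear_60.

Call:
{"fn": "send_rows", "kwargs": {
  "steps": [
    [[0.83,0,0,0,-2.5],[0.83,0,-4,40,0],[0.83,0,-4,40,0],[0.83,0,-4,40,0],[0.83,0,-4,40,0],[0.83,0,-4,40,0],[0.83,0,-4,40,0],[0.83,0,0,36,0]]
  ]
}}

```text
clock: 21.88
eef_pos: [489.9, 306.0, 94.3]
tcp_rot: [-1.26, 1.169, 1.26]
wrist_force: [1.0, -0.2, -0.0]
gripper_width: 71.0
```

Call:
{"fn": "send_rows", "kwargs": {
  "steps": [
    [[0.83,0,0,0,0],[0.83,0,0,0,0],[0.83,0,0,0,0]]
  ]
}}

```text
clock: 22.13
eef_pos: [489.2, 303.1, 93.9]
tcp_rot: [-1.26, 1.172, 1.261]
wrist_force: [-1.0, -0.2, 1.1]
gripper_width: 70.6
```

Run:
```python
from h import *
goto((493.5,304),21,4); gears()
```

```text
t 22.1 tcp [489.2 303.1  93.9] F [-1.  -0.2  1.1] w 70.6 tilt [ 0.002  0.002 -1.   ] zax [-0.071  0.997  0.002]
twist 0.07 shift after twist [72.9 -4.2  0.4] shift before [72.9 -4.2  0.4]
0.86 px [476. 262.] c 488.4 385.3 dia 42.3
0.83 px [366. 402.] c 583.9 338.9 dia 58.4
0.81 px [320. 264.] c 494.3 305.1 dia 63.5
0.74 px [348.  83.] c 405.1 311.0 dia 34.0
```

Call:
{"fn": "send_rows", "kwargs": {
  "steps": [
    [[0.83,15,-4.5,1.2,0],[0.83,15,0,0,0],[0.83,14,0,0,0],[0.83,12,0,0,0],[0.83,9,0,0,0],[0.83,6,0,0,0],[0.83,2,0,0,0],[0.83,0,0,0,0]]
  ]
}}

```text
clock: 22.9
eef_pos: [494.6, 304.9, 21.3]
tcp_rot: [-1.26, 1.171, 1.26]
wrist_force: [0.9, 0.5, -0.8]
gripper_width: 71.2
```

Call:
{"fn": "send_rows", "kwargs": {
  "steps": [
    [[0.6,0,0,0,0],[0.58,0,0,0,0],[0.58,0,0,0,0],[0.58,0,0,0,0],[0.58,0,0,0,0],[0.58,0,0,0,0]]
  ]
}}

```text
clock: 23.4
eef_pos: [495.4, 305.2, 23.2]
tcp_rot: [-1.261, 1.169, 1.258]
wrist_force: [-1.8, -2.6, 6.1]
gripper_width: 56.6
```

Call:
{"fn": "send_rows", "kwargs": {
  "steps": [
    [[0.56,-8,0,0,0],[0.56,-12,0,0,0],[0.56,-15,0,0,0],[0.56,-15,0,0,0],[0.56,-12,0,0,0],[0.56,-8,0,0,0],[0.56,0,0,0,0]]
  ]
}}

```text
clock: 23.98
eef_pos: [496.3, 305.9, 94.5]
tcp_rot: [-1.261, 1.165, 1.257]
wrist_force: [0.6, 0.7, -3.4]
gripper_width: 56.6
```

Run:
```python
from h import *
goto(BP[60]+[1.5,-.5],90,1.5); gears(manip.get_obs()["eef_pos"][2]+14)
```

```text
t 24.0 tcp [496.3 305.9  94.5] F [ 0.6  0.7 -3.4] w 56.6 tilt [ 0.008  0.006 -1.   ] zax [-0.07   0.998  0.005]
twist 2.53 shift after twist [   1.4   20.9 -536.6] shift before [   1.4   44.6 -535.1]
0.96 px [361. 398.] c 529.2 324.2 dia 37.5
0.94 px [473. 247.] c 466.0 354.6 dia 26.9
0.92 px [343.  66.] c 414.1 307.1 dia 21.7
0.77 px [318. 312.] c 493.3 305.5 dia 62.8
```

Call:
{"fn": "send_rows", "kwargs": {
  "steps": [
    [[0.56,0,0,0,2.5],[0.56,0,1,-39,0],[0.56,0,1,-39,0],[0.56,0,1,-39,0],[0.56,0,1,-39,0],[0.56,0,1,-39,0],[0.56,0,1,-39,0],[0.56,0,1,-39,0]]
  ]
}}

```text
clock: 24.75
eef_pos: [493.4, 30.3, 89.7]
tcp_rot: [-1.227, 1.193, 1.23]
wrist_force: [1.0, -0.0, -2.3]
gripper_width: 57.0
```

Call:
{"fn": "send_rows", "kwargs": {
  "steps": [
    [[0.56,0,2,-39,0],[0.56,0,2,-39,0],[0.56,0,2,-39,0],[0.56,0,2,-39,0],[0.56,0,2,-39,0],[0.56,0,2,-39,0],[0.56,0,0,-30,0],[0.56,0,0,0,0]]
  ]
}}

```text
clock: 25.42
eef_pos: [490.5, -238.3, 89.4]
tcp_rot: [-1.227, 1.196, 1.221]
wrist_force: [0.7, -0.5, -2.5]
gripper_width: 56.2
```

Call:
{"fn": "send_rows", "kwargs": {
  "steps": [
    [[0.56,0,0,0,0],[0.56,0,0,0,0]]
  ]
}}

```text
clock: 25.58
eef_pos: [488.7, -231.4, 88.6]
tcp_rot: [-1.225, 1.192, 1.23]
wrist_force: [-0.5, -0.0, -2.2]
gripper_width: 56.6
```

Run:
```python
from h import *
goto(BP[60]+[3,-.5],24,1.5)
gears(manip.get_obs()["eef_pos"][2]+14)
```

```text
t 25.6 tcp [ 488.7 -231.4   88.6] F [-0.5 -0.  -2.2] w 56.6 tilt [ 0.001  0.006 -1.   ] zax [-0.026  1.     0.006]
twist -0.0 shift after twist [64.6 -2.2  0. ] shift before [64.6 -2.2  0. ]
0.67 px [318. 313.] c 485.7 -231.7 dia 62.6
0.24 px [319. 327.] c 500.2 -231.0 dia 27.7
```

Call:
{"fn": "send_rows", "kwargs": {
  "steps": [
    [[0.56,16,-2,0,0],[0.56,14,0,0,0],[0.56,12,0,0,0],[0.56,9,0,0,0],[0.56,7,0,0,0],[0.56,5,0,0,0],[0.56,2,0,0,0],[0.56,0,0,0,0]]
  ]
}}

```text
clock: 26.35
eef_pos: [492.0, -231.7, 24.6]
tcp_rot: [-1.228, 1.191, 1.228]
wrist_force: [-0.6, 0.6, -1.4]
gripper_width: 56.2
```

Run:
```python
from h import *
goto(BP[60]+[3,-.5],24,1.5)
```

```text
t 26.4 tcp [ 492.  -231.7   24.6] F [-0.6  0.6 -1.4] w 56.2 tilt [ 0.003  0.004 -1.   ] zax [-0.027  1.     0.004]
twist 0.05 shift after twist [0.6 1.  0.7] shift before [0.6 1.  0.7]
```

Call:
{"fn": "send_rows", "kwargs": {
  "steps": [
    [[0.8,0,0,0,0],[0.8,0,0,0,0],[0.8,0,0,0,0],[0.8,-10,0,0,0],[0.8,-20,0,0,0],[0.8,-20,0,0,0],[0.8,-20,0,0,0],[0.6,0,0,0,0]]
  ]
}}

```text
clock: 27.02
eef_pos: [495.3, -234.4, 100.3]
tcp_rot: [-1.235, 1.189, 1.219]
wrist_force: [0.5, -1.1, 0.7]
gripper_width: 57.6
```

Run:
```python
from h import *
goto((487.3,387.5),96,4)
d=wrist(); cv2.imwrite("pics/w9.png",d["image"][:,:,::-1])
```

```text
t 27.0 tcp [ 495.3 -234.4  100.3] F [ 0.5 -1.1  0.7] w 57.6 tilt [ 0.011 -0.001 -1.   ] zax [-0.027  1.    -0.002]
twist -2.48 shift after twist [  3.3 -35.4 621. ] shift before [  3.3  -8.5 621.9]
```

View pics/w9.png

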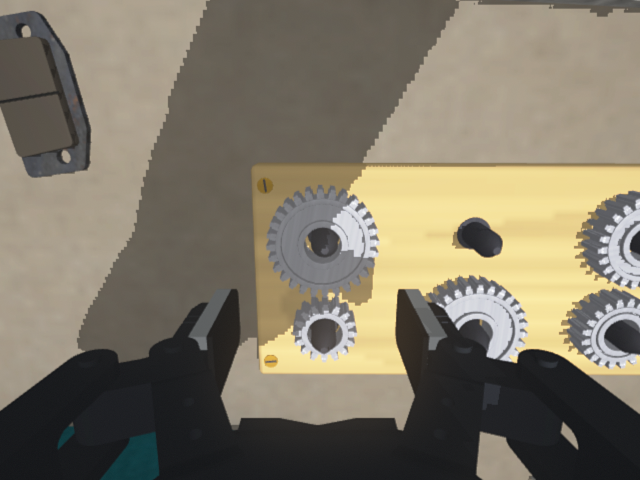

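gear_60 is seated in front of mate_36. The last one is gear_36.

Call:
{"fn": "send_rows", "kwargs": {
  "steps": [
    [[0.57,0,0,0,-2.5],[0.57,0,-2,40,0],[0.57,0,-2,40,0],[0.57,0,-2,40,0],[0.57,0,-2,40,0],[0.57,0,-2,40,0],[0.57,0,-2,40,0],[0.57,0,-2,40,0]]
  ]
}}

```text
clock: 27.73
eef_pos: [485.2, 49.8, 95.5]
tcp_rot: [-1.259, 1.171, 1.26]
wrist_force: [1.6, 1.1, -0.6]
gripper_width: 48.7
```

Call:
{"fn": "send_rows", "kwargs": {
  "steps": [
    [[0.57,0,-2,40,0],[0.57,0,-2,40,0],[0.57,0,-2,40,0],[0.57,0,-2,40,0],[0.57,0,-2,40,0],[0.57,0,-2,40,0],[0.57,0,-2,40,0],[0.57,0,-2,40,0]]
  ]
}}

```text
clock: 28.4
eef_pos: [478.7, 370.0, 96.4]
tcp_rot: [-1.26, 1.171, 1.26]
wrist_force: [0.9, -0.3, 0.1]
gripper_width: 48.5
```

Call:
{"fn": "send_rows", "kwargs": {
  "steps": [
    [[0.57,0,0,20,0],[0.57,0,0,0,0],[0.57,0,0,0,0],[0.57,0,0,0,0]]
  ]
}}

```text
clock: 28.73
eef_pos: [477.6, 387.3, 96.2]
tcp_rot: [-1.26, 1.172, 1.26]
wrist_force: [0.3, 0.0, -0.5]
gripper_width: 48.7
```

Run:
```python
from h import *
goto((487.3,387.5),24,4); gears()
```

```text
t 28.7 tcp [477.6 387.3  96.2] F [ 0.3  0.  -0.5] w 48.7 tilt [ 0.002  0.002 -1.   ] zax [-0.07   0.998  0.002]
twist 0.02 shift after twist [72.3 -9.6 -0.6] shift before [72.3 -9.6 -0.6]
0.83 px [185.  95.] c 404.1 319.2 dia 36.0
0.75 px [257. 400.] c 569.4 359.7 dia 33.0
0.62 px [318. 271.] c 487.8 387.8 dia 40.3
```

Call:
{"fn": "send_rows", "kwargs": {
  "steps": [
    [[0.57,15,-10,0,0],[0.57,15,0,0,0],[0.57,14,0,0,0],[0.57,12,0,0,0],[0.57,9,0,0,0],[0.57,5,0,0,0],[0.57,2,0,0,0],[0.57,0,0,0,0]]
  ]
}}

```text
clock: 29.5
eef_pos: [488.4, 388.9, 24.7]
tcp_rot: [-1.26, 1.171, 1.26]
wrist_force: [-0.3, 0.5, -1.3]
gripper_width: 48.8
```

Call:
{"fn": "send_rows", "kwargs": {
  "steps": [
    [[0.35,0,0,0,0],[0.3,0,0,0,0],[0.3,0,0,0,0],[0.3,0,0,0,0],[0.3,0,0,0,0],[0.3,0,0,0,0]]
  ]
}}

```text
clock: 30.0
eef_pos: [489.3, 389.8, 26.1]
tcp_rot: [-1.26, 1.168, 1.259]
wrist_force: [-0.5, -1.3, 5.5]
gripper_width: 32.1
```

Call:
{"fn": "send_rows", "kwargs": {
  "steps": [
    [[0.28,-8,0,0,0],[0.28,-12,0,0,0],[0.28,-15,0,0,0],[0.28,-15,0,0,0],[0.28,-12,0,0,0],[0.28,-8,0,0,0],[0.28,0,0,0,0]]
  ]
}}

```text
clock: 30.58
eef_pos: [489.6, 389.9, 97.6]
tcp_rot: [-1.26, 1.166, 1.258]
wrist_force: [0.2, 1.1, -0.6]
gripper_width: 32.2
```

Run:
```python
from h import *
goto(BP[36]+[3,-.5],92,1.5); gears(manip.get_obs()["eef_pos"][2]+12)
```

```text
t 30.6 tcp [489.6 389.9  97.6] F [ 0.2  1.1 -0.6] w 32.2 tilt [ 0.007  0.006 -1.   ] zax [-0.07   0.998  0.005]
twist 2.53 shift after twist [   2.5   14.9 -535.8] shift before [   2.5   38.5 -534.6]
0.98 px [317. 308.] c 485.8 389.2 dia 40.2
0.98 px [179.  70.] c 411.5 343.2 dia 23.3
0.67 px [268. 399.] c 523.4 372.4 dia 18.8
```

Call:
{"fn": "send_rows", "kwargs": {
  "steps": [
    [[0.28,0,0,0,2.5],[0.28,0,1,-39,0],[0.28,0,1,-39,0],[0.28,0,1,-39,0],[0.28,0,1,-39,0],[0.28,0,1,-39,0],[0.28,0,1,-39,0],[0.28,0,1,-39,0]]
  ]
}}

```text
clock: 31.35
eef_pos: [487.1, 114.2, 92.9]
tcp_rot: [-1.227, 1.193, 1.23]
wrist_force: [1.4, 0.6, -0.9]
gripper_width: 32.4
```

Call:
{"fn": "send_rows", "kwargs": {
  "steps": [
    [[0.28,0,1,-39,0],[0.28,0,1,-39,0],[0.28,0,1,-39,0],[0.28,0,1,-39,0],[0.28,0,1,-39,0],[0.28,0,1,-39,0],[0.28,0,0,-29,0],[0.28,0,0,0,0]]
  ]
}}

```text
clock: 32.02
eef_pos: [489.9, -152.2, 92.6]
tcp_rot: [-1.226, 1.196, 1.222]
wrist_force: [0.3, -0.6, -0.2]
gripper_width: 31.9
```

Call:
{"fn": "send_rows", "kwargs": {
  "steps": [
    [[0.28,0,0,0,0],[0.28,0,0,0,0]]
  ]
}}

```text
clock: 32.18
eef_pos: [488.4, -146.4, 92.1]
tcp_rot: [-1.225, 1.192, 1.23]
wrist_force: [-0.3, 0.9, -1.4]
gripper_width: 32.0
```

Run:
```python
from h import *
goto(BP[36]+[3,-.5],26,1.5)
gears(manip.get_obs()["eef_pos"][2]+12)
```

```text
t 32.2 tcp [ 488.4 -146.4   92.1] F [-0.3  0.9 -1.4] w 32.0 tilt [ 0.001  0.005 -1.   ] zax [-0.026  1.     0.005]
twist 0.0 shift after twist [66.1 -0.3  0.1] shift before [66.1 -0.3  0.1]
0.9 px [618. 251.] c 462.6 -41.9 dia 32.2
0.79 px [153. 255.] c 467.0 -202.2 dia 42.9
0.74 px [483. 253.] c 463.2 -92.1 dia 38.3
```

Call:
{"fn": "send_rows", "kwargs": {
  "steps": [
    [[0.28,16,0,0,0],[0.28,14,0,0,0],[0.28,12,0,0,0],[0.28,9,0,0,0],[0.28,7,0,0,0],[0.28,5,0,0,0],[0.28,3,0,0,0],[0.28,0,0,0,0]]
  ]
}}

```text
clock: 32.95
eef_pos: [489.5, -146.5, 26.7]
tcp_rot: [-1.228, 1.191, 1.229]
wrist_force: [-0.1, -0.8, -0.8]
gripper_width: 32.1
```

Run:
```python
from h import *
goto(BP[36]+[3,-.5],26,1.5)
```

```text
t 33.0 tcp [ 489.5 -146.5   26.7] F [-0.1 -0.8 -0.8] w 32.1 tilt [ 0.003  0.004 -1.   ] zax [-0.027  1.     0.004]
twist 0.05 shift after twist [0.7 0.7 0.5] shift before [0.7 0.7 0.5]
```

Call:
{"fn": "send_rows", "kwargs": {
  "steps": [
    [[0.57,0,0,0,0],[0.57,0,0,0,0],[0.57,0,0,0,0],[0.57,-10,0,0,0],[0.57,-20,0,0,0],[0.57,-25,0,0,0],[0.57,-30,0,0,0],[0.57,-30,0,0,0]]
  ]
}}

```text
clock: 33.62
eef_pos: [488.9, -147.2, 144.0]
tcp_rot: [-1.228, 1.191, 1.228]
wrist_force: [0.1, 0.2, -0.5]
gripper_width: 48.6
```

Call:
{"fn": "send_rows", "kwargs": {
  "steps": [
    [[0.57,-20,0,0,0],[0.57,0,0,0,0],[0.57,0,0,0,0],[0.57,0,0,0,0]]
  ]
}}

```text
clock: 33.95
eef_pos: [488.9, -147.3, 162.2]
tcp_rot: [-1.228, 1.191, 1.228]
wrist_force: [-0.6, -0.6, -0.2]
gripper_width: 48.8
```

Run:
```python
from h import *
d=wrist(); cv2.imwrite("pics/w10.png",d["image"][:,:,::-1])
s=manip.capture("scene"); cv2.imwrite("pics/s10.png",cv2.resize(s["image"][130:290,260:460,::-1],(800,600),interpolation=2))
```

```text
(no output)
```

View pics/w10.png

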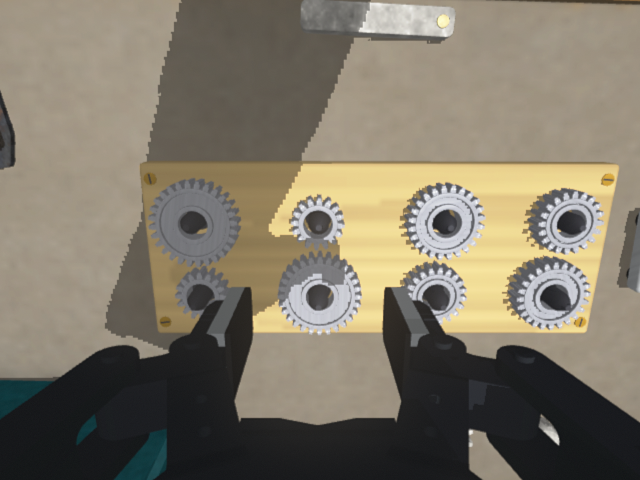

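View pics/s10.png

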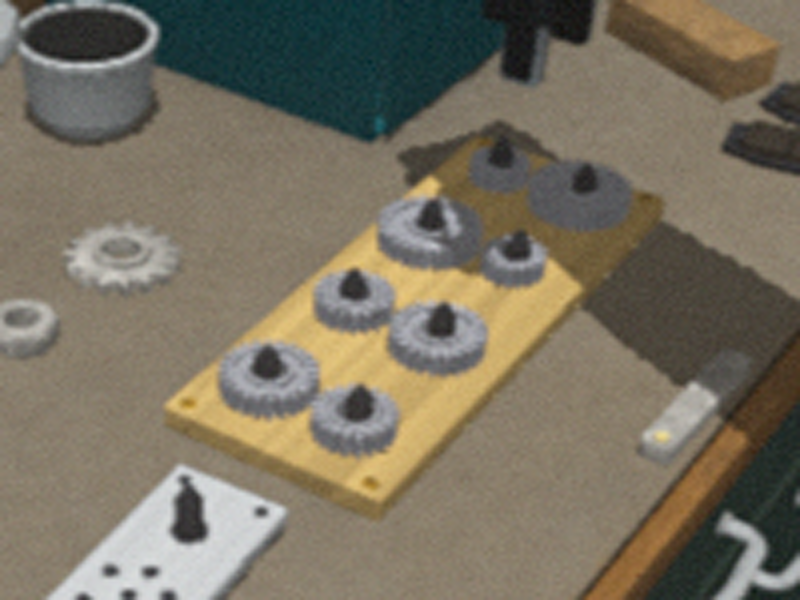

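The wrist view shows all four front gears flat on their pegs: 60 at (194,222), 36 at (317,222), 52 at (445,220) and 44 at (566,220). Behind them stand mates 36, 60, 44 and 52 in that order, and the scene view agrees. The gripper is clear, so I'll hand in.

```bash
python3 -c "
from bench import manip
print(manip.hand_in())"
```

```text
the job is handed in; nothing more can be done
None
```

All four washed gears are on the front row of the board, each in front of its mate: gear_60 before mate_36, gear_52 before mate_44, gear_44 before mate_52 and gear_36 before mate_60. I handed the job in at about 34 s on the robot's clock.

- **Last checks:** the final wrist and scene pictures show every front gear flat over its peg and the four mates still on theirs. The gripper was about 110 mm clear above the board. Wrist force stayed below about 7 N in every reading I took. I left the pink and red look-alikes alone.
- **What went wrong:** on the first approach the last joint hit its range limit and the tool tilted about 6.5 degrees. I squared the tool up again before touching any gear, which cost about 7 s.
- **What disagreed:** the cameras put the front pegs up to about 4 mm apart. I used a compromise shift of 1.5 mm in x and 0.5 mm in y, and the wrist camera confirmed it before the first gear went down.

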